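# Tip reject castings into the flap-port scrap bin

### The arm

A 6-joint arm with a two-finger parallel gripper is mounted at the origin on the work surface. World frame = base frame: x ahead of the robot, y to its left, z up, the work surface at z = 0. Lengths are in m, angles in rad, forces in N, time in s.
With the tool pointing down it reaches from about 0.275 to 1 m from the base axis. Payload 8.4 kg.
Tool frame: the origin (TCP) lies at the very end of the fingers, on their centre line; the grasp point (between the pads) lies 19 mm behind it; z points along the fingers, y is the line along which they close (so a half turn about z gives the same grasp; the last joint's range is limited). The gripper opens to 85 mm and grips with 20 to 120 N. Pads are 22 mm wide; open, the fingers measure 114 mm over their backs; the gripper's body (76 mm by 85 mm) begins 54 mm behind the grasp point. The pads swing forward as they close: fully open they stand 13 mm farther back than shut.
Start: joints at [1.185, 0.353, 1.633, -0, 1.155, -0.002], TCP at [0.234, 0.58, 0.231] pointing down, gripper open.
Joint ranges: [-2.63, 2.63], [-0.92, 2.1], [0.06, 2.66], [-1.3, 4.44], [0, 2.69], [-3.02, 3.02]. Speed limits (rad/s): [2.22, 2.22, 2.79, 3.14, 3.14, 3.14].

### API

Orientations are given as a rotation vector (axis times angle).
In Python, from plant import ctrl, telemetry, optics gives the robot as it stands. The module is installed in compiled form; this text tells all that it offers. Calls block until the motion is done:
- ctrl.reach(position, orientation): joint-space move of the TCP to a pose.
- ctrl.movel(position, rot=None, rate=0.15): straight line of the TCP; rot=None keeps the orientation; rate is the mean speed in m/s.
- ctrl.move_joints(angles): joint-space move.
- ctrl.set_gripper(opening): opening from 0.0 (shut) to 1.0 (fully open); the grip force is fixed at half the most; returns when the fingers have stopped.
- ctrl.wait(seconds).
- ctrl.inverse_kinematics(position, orientation): joint angles nearest the present ones, or None.
- telemetry.read_state(): the state.
- optics.camera(name): name is "scene" or "top" or "wrist"; returns a dict with "frame" (420x560x3 uint8, blue, green, red), "K" (3x3 intrinsics, pixels), "T" (4x4, takes a point from camera to world coordinates). Camera axes: x right, y up, looking along -z (the intrinsics and any distortion apply to the point x, -y, -z); pixel columns grow to the right and rows downward; lengths in m; the calibration is good to about 2 mm. The wrist camera is an equidistant fisheye: a pixel r from the principal point sees the ray r / f radians off the axis. A picture is of the moment at which its call begins. There is no depth.
A pose or a line that the arm cannot do raises ctrl.MotionError and nothing moves.
- ctrl.job_done(): hands the job in; it is judged then, once.
Trained networks look in a picture, given as the dict that the camera call returned (one of the last four; its "shot" number tells which), for a name from the list of things; names that differ only in an ending like _2 or _b are one class to them, and where a whole thing is asked for, a point or a joint stands for the part that bears it (a point fixed in the world has none). Each returns a list of dicts, best first, with "confidence" (0 to 1); they miss things now and then, are a little off and sometimes report something else, mostly with a low value. They report only what shows in the picture. A call takes as long as a camera call. They do not tell look-alikes from the thing itself.
- optics.spot_in(thing, picture): "at" ([row, column] in pixels, amid what is visible of it).
- optics.mark_of(thing, picture): "at" ([row, column] in pixels: a listed point, or the origin of a listed thing).
The state is a dict: "t": time; "q": joint angles; "dq": joint speeds; "tau": joint torques, N m; "tcp_pos": TCP position; "tool_rot": TCP orientation; "force": force on the tool from outside, world axes, zero at the start; "torque": the same for the moment, N m; "gripper_width": opening from 0.0 (shut) to 1.0 (fully open); "gripper_force": force on a finger pad.
Only numpy, scipy, OpenCV 4.12 (cv2) and the standard library are available. Lean on these libraries where they do the work, as an engineer would, in place of code of your own. Each camera call takes 0.05 s, during which the arm holds its last target. There are 200 camera calls.

### The job

Pick up the yellow cup of three reject castings by its black crossbar, press the red flap of the blue scrap bin open with the cup's front rim and tip all three castings through into the bin. Then draw the cup out so that the flap closes, and stand the empty cup upright on the bench, without disturbing the glue bottle, the model engine or the screwdriver.

Things in the scene. Friction and masses are not known exactly. Their poses are not given: they have to be found in the camera images.
- scrap_bin: Blue scrap bin, fixed, hollow, 190 (its x) x 180 (y) x 195 mm high, floor 6 mm. Origin: centre of underside, z up. Its port face looks along +x and up: it slopes at 45 degrees from the front edge (x=+95 mm, height 100 mm) up and back to the top edge (x=0, height 195 mm); the top is flat from there back to x=-95 mm.
- port_mid (a point): Centre of the bin's port, on its sloping face at x=+46 mm, height 149 mm in the bin's frame; axes as the bin's. The port is an opening 124 mm wide (y) and 100 mm down the slope, 50 mm each way from this point.
- port_flap (a joint): Red one-way flap, 118 mm wide, reaching 87 mm down the slope from its hinge, the upper edge of the port. rad: 0 = shut, flush with the slope; grows as it is pushed inward, stops at 1.4. A light spring shuts it: 1 to 3 N opens it. From about 0.9 rad, propped on the cup's side walls low in the port, its free edge hangs clear of castings sliding in beneath.
- cup_grip (a point): Centre of the black crossbar of the loose yellow cup (an open-fronted picking bin), 92 mm above its underside. Axes: z up, x from the open front to the back, y along the bar. Bar 18 mm thick (x), 26 mm tall, 76 mm between its posts (y), 74 mm clear above the floor. Cup 0.22 kg, 170 mm long: front edge 130 mm from the bar towards -x, back 40 mm towards +x.
- cup_nose (a point): Middle of the cup's open front rim: 130 mm from the bar centre along the cup's -x, 72 mm below it, 20 mm above the underside; axes as cup_grip. Cup 84 mm wide, side walls 52 mm high and 3 mm thick, back 60 mm, slick white floor 5 mm thick with a lip rising 4 mm at the front. Castings stay put to 10 degrees front-down and slide out by 40. Front starts roughly towards the robot.
- boiler_mid (a point): Brass boiler, rejected casting, loose, 60 x 22 x 20 mm, about 50 g, lying in the cup at the start with its length across it. Point: its middle, 10 mm above its underside when it lies flat; x along its length.
- cab_mid (a point): Grey cab, rejected casting, loose, 60 x 26 x 19 mm, about 50 g, lying in the cup at the start with its length across it. Point: its middle, 10 mm above its underside when it lies flat; x along its length.
- frame_mid (a point): Aluminium frame, rejected casting, loose, 62 x 24 x 16 mm, about 50 g, lying in the cup at the start with its length across it. Point: its middle, 10 mm above its underside when it lies flat; x along its length.
- glue_mid (a point): Bystander: orange glue bottle, 54 mm across, 110 mm high, standing loose. Point: its axis, half-way up.
- loco_mid (a point): Bystander: black model steam engine on a cardboard box (150 x 90 mm, 104 mm high together), loose, one piece. Point: its axis, 50 mm up; x along its length.
- driver_mid (a point): Bystander: screwdriver, 190 mm long, lying loose. Point: its origin, on the bench; x along its length.
Things that resemble listed ones, but are neither listed nor needed, are in the scene too. What is shaped like the part that bears boiler_mid but green or pink is not meant.

How it is judged:
By the outcome, as a careful person would: the job done as asked, in the order asked, and still so for the second after the job is handed in, with the robot touching nothing.
It also fails if it takes over 64 s, if anything falls off the work surface, if the arm or the gripper's body presses on something with over 40 N, if the wrist force passes 120 N, or if a joint passes its speed limit or range.

## Working session

There is one attempt and no reset: what is moved stays moved. The work goes in short steps, each a Python script; the robot and the scene stay as the last script left them, time stands still between calls to the robot, and variables do not carry over. Pictures are saved under pics/ and viewed, at most 10 in all, crops included, and the job is handed in when it is done.

```bash
mkdir -p pics; ls; python3 - <<'E'
from plant import ctrl, telemetry, optics
import cv2
for c in ("scene","top"):
    p=optics.camera(c); cv2.imwrite(f"pics/{c}0.png",p["frame"])
    print(c,p["K"].round(1).tolist(),p["T"].round(3).tolist(),[k for k in p])
    for n in ["scrap_bin","port_mid","cup_grip","cup_nose","boiler_mid","cab_mid","frame_mid","glue_mid","loco_mid","driver_mid"]:
        print(n,[([round(float(v)) for v in d["at"]],round(d["confidence"],2)) for d in optics.mark_of(n,p)[:4]])
print(telemetry.read_state()["t"])
E
```

```text
pics
scene [[512.1, 0.0, 273.2], [0.0, 512.1, 211.6], [0.0, 0.0, 1.0]] [[-0.805, -0.312, 0.504, 1.132], [0.593, -0.438, 0.676, 0.755], [0.01, 0.843, 0.538, 0.74], [0.0, 0.0, 0.0, 1.0]] ['frame', 'K', 'T', 'shot']
scrap_bin [([290, 339], 0.64)]
port_mid [([239, 324], 0.76)]
cup_grip []
cup_nose [([207, 289], 0.71)]
boiler_mid [([216, 268], 0.52), ([202, 226], 0.5), ([208, 292], 0.36)]
cab_mid [([218, 254], 0.4)]
frame_mid [([223, 244], 0.45)]
glue_mid [([195, 239], 0.73), ([267, 212], 0.64)]
loco_mid [([351, 288], 0.82)]
driver_mid [([228, 164], 0.66)]
top [[410.1, 0.0, 279.0], [0.0, 410.1, 212.7], [0.0, 0.0, 1.0]] [[0.136, 0.964, -0.229, 0.4], [-0.991, 0.132, -0.033, -0.017], [-0.002, 0.232, 0.973, 0.98], [0.0, 0.0, 0.0, 1.0]] ['frame', 'K', 'T', 'shot']
scrap_bin []
port_mid [([227, 209], 0.81), ([172, 293], 0.6)]
cup_grip [([254, 358], 0.66)]
cup_nose [([314, 335], 0.58)]
boiler_mid [([228, 209], 0.71), ([271, 402], 0.62), ([286, 345], 0.61), ([280, 292], 0.56)]
cab_mid [([272, 345], 0.61)]
frame_mid [([258, 353], 0.43)]
glue_mid [([173, 288], 0.9), ([226, 206], 0.46)]
loco_mid [([150, 183], 0.62)]
driver_mid [([202, 397], 0.84)]
1.1
```

View pics/top0.png

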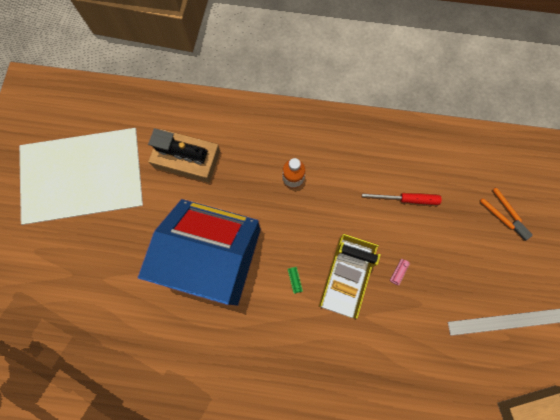

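View pics/scene0.png

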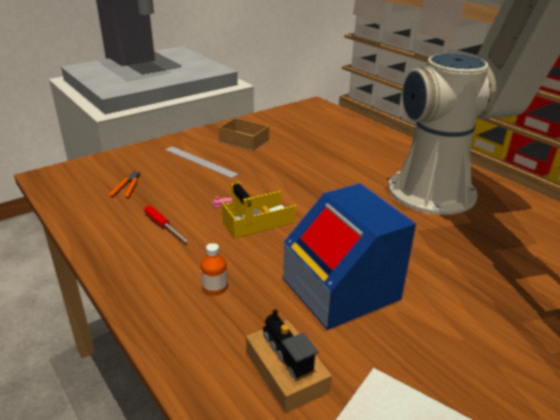

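The top picture shows the cup with its black bar at about (357,254) px (col,row). Its front is open at about (335,313), and the castings lie near (345,270)–(345,288). The bin's red flap is at (209,227), the glue at (293,173), the loco at (183,155) and the screwdriver at (400,198). 

In the scene picture, the yellow cup is at (258,212) and the flap at (330,240).

Look-alikes in the top picture: the green boiler (295,280) and pink boiler (400,271), both loose outside the cup; the cardboard tray (535,400), which is neither yellow nor barred; and the yellow strip on the bin (218,210). The only yellow cup with a black bar is the one at (357,254).

```bash
cat > h.py <<'E'
import numpy as np, cv2
from scipy.optimize import least_squares
def ray(p,at):
    r,c=at; K,T=p["K"],p["T"]
    d=np.array([(c-K[0,2])/K[0,0],-(r-K[1,2])/K[1,1],-1.])
    return T[:3,3],T[:3,:3]@d
def onz(p,at,z):
    o,d=ray(p,at); return o+d*(z-o[2])/d[2]
def proj(p,X):
    X=np.atleast_2d(X); K,T=p["K"],p["T"]; q=(X-T[:3,3])@T[:3,:3]
    return np.c_[K[1,2]-K[1,1]*q[:,1]/-q[:,2], K[0,2]+K[0,0]*q[:,0]/-q[:,2]]
def place(v,L):   # v = x,y,yaw
    c,s=np.cos(v[2]),np.sin(v[2]); L=np.asarray(L,float)
    return np.c_[v[0]+c*L[:,0]-s*L[:,1], v[1]+s*L[:,0]+c*L[:,1], L[:,2]]
FLAP=[[.0106,-.059,.1844],[.0106,.059,.1844],[.0725,.059,.1225],[.0725,-.059,.1225]]
def red(p):
    h=cv2.cvtColor(p["frame"],cv2.COLOR_BGR2HSV)
    m=(((h[...,0]<6)|(h[...,0]>174))&(h[...,1]>180)&(h[...,2]>90)).astype(np.uint8)
    n,l,s,c=cv2.connectedComponentsWithStats(m); i=1+np.argmax(s[1:,4])
    cs,_=cv2.findContours((l==i).astype(np.uint8),cv2.RETR_EXTERNAL,cv2.CHAIN_APPROX_NONE)
    hull=cv2.convexHull(cs[0])
    for e in np.arange(1,15,.25):
        a=cv2.approxPolyDP(hull,e,True)
        if len(a)<=4: break
    return a[:,0,::-1].astype(float),s[i]
E
python3 - <<'E'
from plant import optics,telemetry
from h import *
ps=[optics.camera(c) for c in ("top","scene")]
qs=[red(p) for p in ps]
for q in qs: print(q[0].tolist(),q[1].tolist())
def res(v):
    out=[]
    for p,(q,_) in zip(ps,qs):
        d=np.linalg.norm(proj(p,place(v,FLAP))[:,None]-q[None],axis=2); i=d.argmin(1)
        out.append((proj(p,place(v,FLAP))-q[i]).ravel())
    return np.concatenate(out)
t=ps[0]
m=onz(t,[227,209],.149); print("port",m)
v0=[m[0]-.045,m[1],-.2]
r=least_squares(res,v0,loss="soft_l1"); print("bin",r.x,res(r.x).round(1))
g=onz(t,[254,358],.092); n=onz(t,[314,335],.020); print("grip",g,"nose",n,np.linalg.norm((g-n)[:2]),np.arctan2(*(g-n)[1::-1]))
for nm,at,z in [("glue",(173,288),.055),("loco",(150,183),.05),("driver",(202,397),0.01),("boiler",(286,345),.015)]: print(nm,onz(t,at,z).round(3))
# overlay of the cup for a check
f=t["frame"].copy()
yaw=np.arctan2(*(g-n)[1::-1])
CUP=np.array([[-.13,-.042,.052],[-.13,.042,.052],[.04,.042,.06],[.04,-.042,.06]])
for L,v in((CUP,[*g[:2],yaw]),(FLAP,r.x)):
    cv2.polylines(f,[proj(t,place(v,L))[:,::-1].round().astype(int).reshape(-1,1,2)],True,(255,255,0),1)
cv2.imwrite("pics/ov.png",cv2.resize(f[120:340,120:440],None,fx=2.5,fy=2.5,interpolation=cv2.INTER_CUBIC))
print(telemetry.read_state()["t"])
E
```

```text
[[227.0, 175.0], [210.0, 188.0], [225.0, 240.0], [244.0, 230.0]] [175, 210, 66, 35, 1264]
[[208.0, 325.0], [236.0, 359.0], [268.0, 333.0], [238.0, 301.0]] [301, 208, 59, 61, 1890]
port [0.54617402 0.15072596 0.149     ]
bin [ 0.50532601  0.15831819 -0.12233145] [ 1.6 -1.1  3.5 -3.4 -1.4 -0.  -2.7  0.6 -3.1 -0.  -2.2  1.1  1.2 -2.1
 -0.3 -2.6]
grip [ 0.54124107 -0.16907651  0.092     ] nose [ 0.40921524 -0.14224666  0.02      ] 0.13472438940574982 -0.20048654280210243
glue [0.717 0.007 0.055]
loco [0.742 0.266 0.05 ]
driver [ 0.694 -0.266  0.01 ]
boiler [ 0.475 -0.159  0.015]
1.2
```

View pics/ov.png

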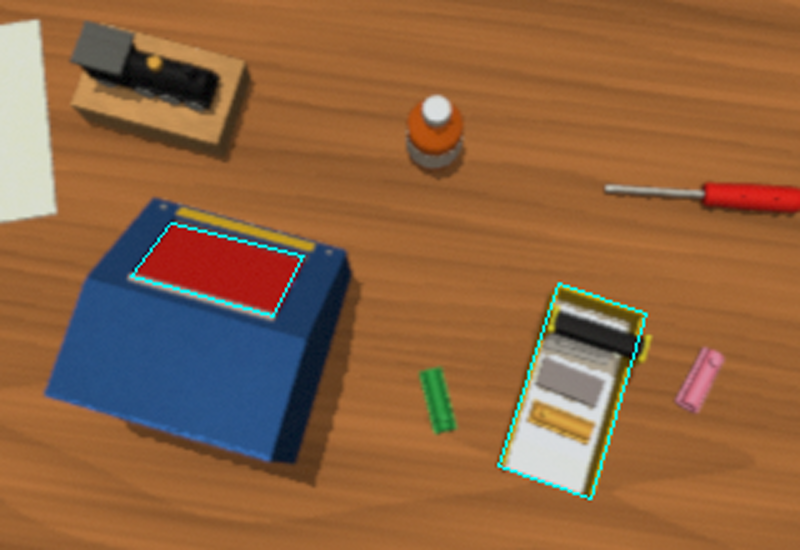

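```bash
cat >> h.py <<'E'
from scipy.spatial.transform import Rotation as R
L_LIP=np.array([.0814,.1136])
def rotv(yaw,th,sg):
    a=np.array([np.cos(yaw),np.sin(yaw),0]); z=np.array([0,0,1.])
    X=np.cos(th)*a+np.sin(th)*z; n=-np.sin(th)*a+np.cos(th)*z
    ty=sg*X; tz=-n
    return R.from_matrix(np.c_[np.cross(ty,tz),ty,tz]).as_rotvec(),X,n
def port_pose(b,th,s,c,sg,low=.0):
    """TCP pose: cup front-down th, nose s past the lower port lip, underside c above it"""
    rv,X,n=rotv(b[2],th,sg)
    lip=place(b,[[L_LIP[0],0,L_LIP[1]]])[0]
    bar=lip+c*n-s*X+.130*X+.092*n
    return bar-.019*n,rv
def seg(o):return o
E
python3 - <<'E'
from plant import optics,telemetry,ctrl
from h import *
from scipy.optimize import minimize
ps=[optics.camera(c) for c in ("top","scene")]
ms=[]
for p in ps:
    h=cv2.cvtColor(p["frame"],cv2.COLOR_BGR2HSV)
    m=(((h[...,0]<8)|(h[...,0]>172))&(h[...,1]>130)&(h[...,2]>70)).astype(np.uint8)
    n,l,s,c=cv2.connectedComponentsWithStats(m); i=1+np.argmax(s[1:,4]); ms.append((l==i)); print(s[i])
def cost(v):
    t=0
    for p,m in zip(ps,ms):
        k=np.zeros(m.shape,np.float32); q=proj(p,place(v,FLAP))[:,::-1]
        a=np.zeros((1680,2240),np.uint8); cv2.fillPoly(a,[((q+.5)*4).round().astype(int).reshape(-1,1,2)],1)
        k=cv2.resize(a.astype(np.float32),(560,420),interpolation=cv2.INTER_AREA)
        t+=np.minimum(k,m).sum()/np.maximum(k,m).sum()
    return -t
v0=np.array([.5053,.1583,-.1223])
r=minimize(cost,v0,method="Nelder-Mead",options=dict(initial_simplex=v0+np.array([[0,0,0],[.01,0,0],[0,.01,0],[0,0,.08]]),maxiter=150))
print("bin",r.x.round(4),r.fun,cost(v0)); b=r.x; np.save("bin.npy",b)
print(R.from_rotvec(telemetry.read_state()["tool_rot"]).as_matrix().round(2).tolist())
for sg in(1,-1):
    print("sg",sg)
    for yaw,pos in((-.2,(.541,-.169,.25)),(-.2,(.541,-.169,.073))):
        q=ctrl.inverse_kinematics(list(pos),list(rotv(yaw,0,sg)[0])); print(None if q is None else np.round(q,2))
    for th,s in((8,-90),(8,58),(30,60),(45,60),(50,60),(55,60)):
        P,rv=port_pose(b,np.radians(th),s/1e3,.010,sg); q=ctrl.inverse_kinematics(list(P),list(rv)); print(th,P.round(3),None if q is None else np.round(q,2))
E
```

```text
[ 174  210   67   35 1323]
[ 301  207   60   62 1941]
bin [ 0.5043  0.1593 -0.1415] -1.800950050354004 -1.7957263
[[-0.93, 0.37, -0.0], [0.37, 0.93, 0.0], [0.0, 0.0, -1.0]]
sg 1
[-0.31  0.24  1.74 -0.    1.16 -0.11]
[-0.31  0.46  1.88 -0.    0.8  -0.11]
8 [0.789 0.119 0.226] [ 0.17  0.56  1.33 -0.05  1.12  0.32]
8 [0.644 0.139 0.206] [ 0.24  0.36  1.68 -0.06  0.96  0.41]
30 [0.604 0.145 0.22 ] [ 0.37  0.18  2.02 -0.5   0.54  0.89]
45 [0.576 0.149 0.222] None
50 [0.567 0.15  0.221] None
55 [0.557 0.152 0.219] [0.6  0.18 2.35 4.42 0.61 2.4 ]
sg -1
None
None
8 [0.789 0.119 0.226] [ 0.17  0.56  1.33 -0.05  1.12 -2.82]
8 [0.644 0.139 0.206] [ 0.24  0.36  1.68 -0.06  0.96 -2.73]
30 [0.604 0.145 0.22 ] [ 0.37  0.18  2.02 -0.5   0.54 -2.25]
45 [0.576 0.149 0.222] None
50 [0.567 0.15  0.221] None
55 [0.557 0.152 0.219] [ 0.6   0.18  2.35  4.42  0.61 -0.74]
```

```bash
cat >> h.py <<'E'
def tool(yaw,th,phi,sg=1):
    """tool rotvec; cup yaw, front-down th, finger lean phi about the cup's long axis; + cup X,n and tool z"""
    _,X,n=rotv(yaw,th,sg); Y=np.cross(n,X)
    tz=-np.cos(phi)*n+np.sin(phi)*Y; ty=sg*X
    return R.from_matrix(np.c_[np.cross(ty,tz),ty,tz]).as_rotvec(),X,n,tz
def port_tcp(b,th,s,c,phi,dyaw=0,off=0):
    rv,X,n,tz=tool(b[2]+dyaw,th,phi)
    lip=place(b,[[L_LIP[0],off,L_LIP[1]]])[0]
    return lip+(c+.092)*n+(.130-s)*X+.019*tz, rv
E
python3 - <<'E'
from plant import telemetry,ctrl
from h import *
b=np.load("bin.npy")
for dy,off in((0,0),(.12,0)):
  for ph in (-20,0,10,20,30,40):
    o=[]
    for th in (0,8,20,30,38,44,50):
        P,rv=port_tcp(b,np.radians(th),.06,.010,np.radians(ph),dy,off); q=ctrl.inverse_kinematics(list(P),list(rv))
        o.append("--" if q is None else "%.2f/%.2f/%.2f/%.2f"%(q[0],q[3],q[4],q[5]))
    print(dy,ph,o)
E
```

```text
0 -20 ['0.35/-0.32/1.32/0.60', '0.39/-0.40/1.19/0.73', '0.47/-0.57/1.03/0.97', '0.54/-0.77/0.93/1.25', '0.61/-0.97/0.90/1.51', '0.66/-1.12/0.90/1.73', '0.72/-1.27/0.94/1.95']
0 0 ['0.21/-0.00/1.13/0.35', '0.24/-0.06/0.96/0.41', '0.30/-0.22/0.72/0.59', '0.37/-0.50/0.54/0.89', '0.43/-0.90/0.44/1.32', '0.49/-1.29/0.44/1.74', '--']
0 10 ['0.12/0.19/1.06/0.18', '0.15/0.16/0.89/0.19', '0.20/0.09/0.62/0.25', '0.26/-0.08/0.38/0.42', '0.31/-0.56/0.20/0.90', '--', '0.41/4.10/0.30/2.56']
0 20 ['0.04/0.40/1.03/-0.02', '0.06/0.42/0.87/-0.07', '0.09/0.47/0.60/-0.17', '0.13/0.61/0.36/-0.33', '0.17/1.03/0.17/-0.78', '0.20/2.26/0.13/-2.02', '0.24/2.96/0.28/-2.72']
0 30 ['-0.04/0.61/1.04/-0.22', '-0.03/0.67/0.90/-0.33', '-0.01/0.82/0.67/-0.56', '0.01/1.09/0.50/-0.89', '0.03/1.50/0.41/-1.34', '0.05/1.91/0.41/-1.79', '0.07/2.29/0.49/-2.21']
0 40 ['-0.11/0.81/1.09/-0.41', '-0.11/0.88/0.97/-0.56', '-0.10/1.06/0.81/-0.84', '-0.10/1.30/0.71/-1.17', '-0.09/1.56/0.67/-1.51', '-0.09/1.79/0.68/-1.80', '-0.08/2.01/0.73/-2.08']
0.12 -20 ['0.37/-0.34/1.28/0.51', '0.40/-0.41/1.14/0.63', '0.47/-0.58/0.96/0.88', '0.5
[... 245 characters left out ...]
/0.19/1.09/0.07', '0.15/0.19/0.91/0.06', '0.18/0.17/0.64/0.05', '0.21/0.15/0.39/0.07', '0.24/0.05/0.17/0.16', '0.27/4.39/0.03/2.10', '0.30/3.50/0.22/3.00']
0.12 20 ['0.05/0.40/1.08/-0.12', '0.06/0.43/0.92/-0.19', '0.07/0.53/0.66/-0.34', '0.09/0.73/0.45/-0.58', '0.10/1.16/0.30/-1.04', '0.12/1.79/0.26/-1.69', '0.13/2.39/0.34/-2.32']
0.12 30 ['-0.03/0.59/1.11/-0.29', '-0.03/0.65/0.97/-0.41', '-0.03/0.81/0.76/-0.66', '-0.03/1.06/0.61/-0.98', '-0.03/1.38/0.54/-1.36', '-0.03/1.69/0.53/-1.71', '-0.03/1.99/0.59/-2.07']
0.12 40 ['-0.10/0.77/1.17/-0.46', '-0.10/0.84/1.06/-0.61', '-0.11/1.01/0.91/-0.89', '-0.13/1.21/0.81/-1.20', '-0.14/1.43/0.78/-1.50', '-0.15/1.61/0.78/-1.75', '-0.16/1.79/0.82/-2.01']
```

```bash
cat >> h.py <<'E'
PHI=np.radians(-20); DY=-.05
def pick_tcp(g,yaw,dz=0,back=0):
    rv,X,n,tz=tool(yaw,0,PHI); return np.array([g[0],g[1],.092+dz])+(.019-back)*tz, rv
E
python3 - <<'E'
from plant import telemetry,ctrl,optics
from h import *
b=np.load("bin.npy"); g=(.541,-.169); yaw=-.2
for th,s,c in((5,-40,100),(5,-40,12),(5,60,12),(20,60,12),(35,60,10),(45,60,10),(48,62,10),(51,60,10),(48,-60,10)):
    P,rv=port_tcp(b,np.radians(th),s/1e3,c/1e3,PHI,DY); q=ctrl.inverse_kinematics(list(P),list(rv)); print(th,s,P.round(3),None if q is None else np.round(q,2))
for k in((0,0),(0,.12),(.25,0)):
    P,rv=pick_tcp(g,yaw,*k); print(np.round(ctrl.inverse_kinematics(list(P),list(rv)),2))
p=telemetry.read_state()["tcp_pos"]
ctrl.movel([p[0],p[1],.36],rate=.3)
P,rv=pick_tcp(g,yaw,0,.14); ctrl.reach(list(P),list(rv))
w=optics.camera("wrist"); t=optics.camera("top")
cv2.imwrite("pics/w1.png",w["frame"])
print(optics.mark_of("cup_grip",w)[:2],telemetry.read_state()["t"])
E
```

```text
5 -40 [0.735 0.112 0.302] [ 0.31  0.54  1.23 -0.35  1.47  0.57]
5 -40 [0.743 0.111 0.214] [ 0.3   0.61  1.3  -0.36  1.33  0.61]
5 60 [0.645 0.13  0.206] [ 0.37  0.49  1.53 -0.36  1.26  0.71]
20 60 [0.619 0.135 0.218] [ 0.47  0.37  1.74 -0.57  1.06  1.01]
35 60 [0.593 0.14  0.223] [ 0.59  0.3   1.93 -0.88  0.94  1.44]
45 60 [0.574 0.143 0.223] [ 0.68  0.3   2.05 -1.11  0.95  1.78]
48 62 [0.567 0.145 0.22 ] [ 0.71  0.31  2.08 -1.18  0.96  1.89]
51 60 [0.563 0.146 0.221] [ 0.73  0.32  2.11 -1.25  0.98  1.99]
48 -60 [0.647 0.129 0.311] [ 0.59  0.25  1.9  -1.09  0.98  1.58]
[-0.11  0.49  1.89 -0.47  0.85  0.42]
[-0.04  0.34  1.81 -0.39  1.08  0.36]
[-0.11  0.2   1.68 -0.36  1.31  0.19]
[{'at': [205.3, 282.4], 'confidence': 0.71}] 4.7917
```

View pics/w1.png

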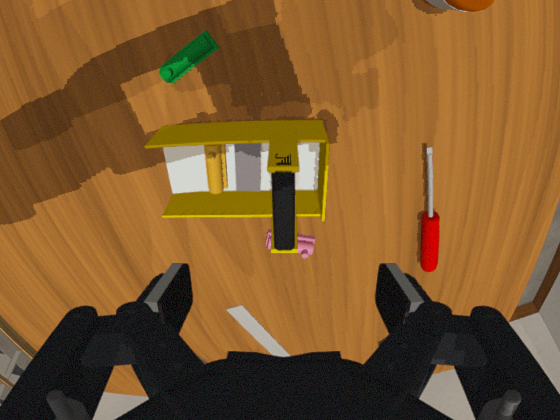

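The wrist view shows the cup below with its black bar at (283,208), centred between the fingers and parallel to the pads, and the castings in front of the bar. I'll check the bar with the fisheye model, then grasp and lift.

```bash
python3 - <<'E'
from plant import telemetry,ctrl,optics
from h import *
g=(.541,-.169); yaw=-.2
w=optics.camera("wrist"); K,T=w["K"],w["T"]
def fish(r,c,z):
    u=np.array([c-K[0,2],r-K[1,2]]); rr=np.hypot(*u); a=rr/K[0,0]
    d=T[:3,:3]@np.array([np.sin(a)*u[0]/rr,-np.sin(a)*u[1]/rr,-np.cos(a)]); return T[:3,3]+d*(z-T[2,3])/d[2]
m=fish(205.3,282.4,.092); print("bar",m,"ends",fish(172,284,.105),fish(248,284,.105))
gx=np.array(g)+np.clip(m[:2]-g,-.01,.01)*.6; print(gx); np.save("g.npy",gx)
P,rv=pick_tcp(gx,yaw); ctrl.movel(list(P),list(rv),rate=.12)
s=telemetry.read_state(); print(s["force"])
ctrl.set_gripper(0.0); s=telemetry.read_state(); print(s["gripper_width"],s["gripper_force"],s["force"])
P,rv=pick_tcp(gx,yaw,.06); ctrl.movel(list(P),list(rv),rate=.12)
s=telemetry.read_state(); print(s["gripper_width"],s["force"],s["t"])
sc=optics.camera("scene"); tp=optics.camera("top")
a=sc["frame"][110:290,150:390]; c=tp["frame"][180:360,250:490]
cv2.imwrite("pics/lift.png",cv2.resize(np.vstack([a,c]),None,fx=1.66,fy=1.66,interpolation=cv2.INTER_CUBIC))
E
```

```text
bar [ 0.54191678 -0.16649925  0.092     ] ends [ 0.55077473 -0.12880228  0.105     ] [ 0.53614543 -0.20210647  0.105     ]
[ 0.54155007 -0.16749955]
[-0.49825133  0.95003633  1.07999639]
0.20340256277264174 59.467286467552185 [-0.20889615  0.5838699   4.47489998]
0.20276512670689156 [ 0.21457492 -0.5139684  -3.94819355] 7.425
```

View pics/lift.png

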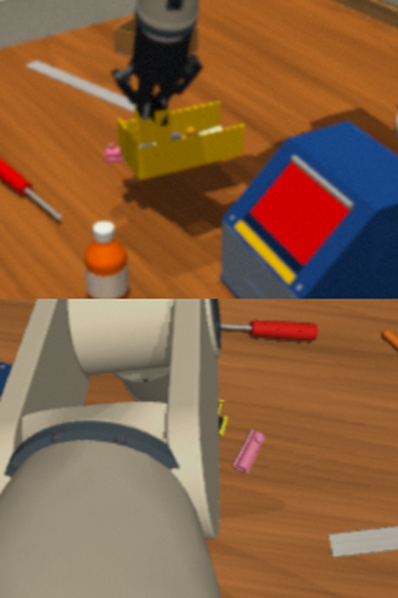

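The scene crop (top) shows the cup held level above the bench at about (180,150) px, with the castings inside. In the top crop the arm hides it. The load of about 3.9 N fits the cup plus three castings. Next I carry it to the port and enter nearly level.

```bash
python3 - <<'E'
from plant import telemetry,ctrl,optics
from h import *
b=np.load("bin.npy"); g=np.load("g.npy")
P,rv=pick_tcp(g,-.2,.24); ctrl.movel(list(P),list(rv),rate=.2)
for s,c,r in((-.04,.11,.22),(-.04,.012,.15)):
    P,rv=port_tcp(b,np.radians(5),s,c,PHI,DY); ctrl.movel(list(P),list(rv),rate=r)
s=telemetry.read_state(); print(s["force"],s["gripper_width"],s["t"])
sc=optics.camera("scene"); tp=optics.camera("top")
cv2.imwrite("pics/pre.png",np.vstack([cv2.resize(i,None,fx=1.66,fy=1.66,interpolation=cv2.INTER_CUBIC) for i in (sc["frame"][110:290,170:450],tp["frame"][100:280,130:410])]))
print([(d["at"],d["confidence"]) for d in optics.mark_of("cup_nose",sc)[:2]])
rvv,X,n,tz=tool(b[2]+DY,np.radians(5),PHI); bar=P-.019*tz; nose=bar-.13*X-.072*n
print("expected",proj(sc,nose),nose)
E
```

```text
[ 0.18564207 -0.96325268 -3.72701828] 0.19870822547095815 11.1
[([249.1, 292.2], 0.74)]
expected [[247.68700694 294.34486157]] [0.62129839 0.14081464 0.14896446]
```

View pics/pre.png

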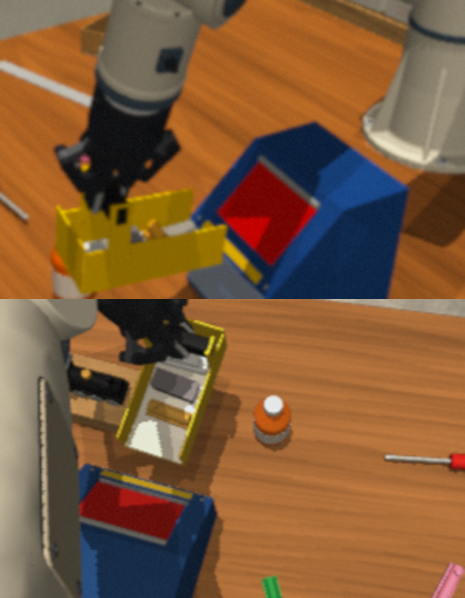

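The cup is in front of the port, nose at about (292,249) px in the scene picture, within 2 px of the expected position. All three castings are aboard, and it is clear of the loco and the glue. Next I push in and tip.

```bash
python3 - <<'E'
from plant import telemetry,ctrl,optics
from h import *
b=np.load("bin.npy")
def go(th,s,c,r):
    P,rv=port_tcp(b,np.radians(th),s,c,PHI,DY); ctrl.movel(list(P),list(rv),rate=r)
    st=telemetry.read_state(); print(th,s,np.round(st["force"],1),round(st["gripper_width"],3),round(st["t"],1)); return st
go(5,.02,.012,.08)
st=go(5,.06,.012,.06)
if np.linalg.norm(np.array(st["force"])-[.2,-1,-3.7])<15:
    for th in (12,19,26,33,40,45,48):
        st=go(th,.06+.002*(th>40),.011,.035)
        if np.linalg.norm(st["force"])>25: print("stop"); break
sc=optics.camera("scene")
cv2.imwrite("pics/tip.png",cv2.resize(sc["frame"][90:330,170:450],None,fx=2,fy=2,interpolation=cv2.INTER_CUBIC))
E
```

```text
5 0.02 [ 1.5 -0.7 -3.2] 0.201 12.2
5 0.06 [ 2.3 -1.5 -4.1] 0.201 13.0
12 0.06 [ 6.5 -2.2 -1.4] 0.196 13.5
19 0.06 [ 5.3 -2.5 -4.1] 0.199 14.0
26 0.06 [ 4.6 -0.1 -1.8] 0.204 14.6
33 0.06 [ 4.3 -1.9 -5.5] 0.2 15.1
40 0.06 [ 2.9 -0.5 -4.3] 0.197 15.6
45 0.062 [ 2.3 -0.8 -4.8] 0.204 16.1
48 0.062 [ 1.4 -0.7 -4. ] 0.2 16.4
```

View pics/tip.png

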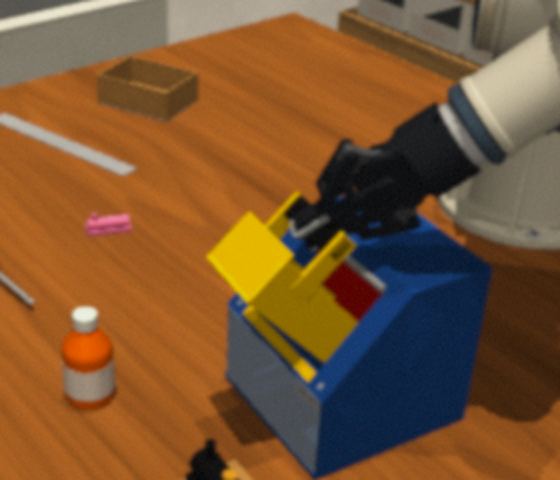

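The cup is tipped steeply with its nose through the port and the flap pushed in at about (355,290). Next I wait, check the weight, jiggle, and check again.

```bash
python3 - <<'E'
from plant import telemetry,ctrl,optics
from h import *
b=np.load("bin.npy")
def go(th,s,c,r):
    P,rv=port_tcp(b,np.radians(th),s,c,PHI,DY); ctrl.movel(list(P),list(rv),rate=r)
def show(m):
    f=np.mean([(ctrl.wait(.05),telemetry.read_state()["force"])[1] for _ in range(6)],0); print(m,f.round(2),round(telemetry.read_state()["t"],1))
ctrl.wait(1); show("settled")
go(50,.050,.011,.1); go(50,.064,.011,.1); go(50,.050,.011,.1); go(50,.062,.011,.1); ctrl.wait(.8); show("jiggled")
t=optics.camera("top"); w=optics.camera("wrist"); sc=optics.camera("scene")
for nm in("boiler_mid","cab_mid","frame_mid"):
    print(nm,[([int(v) for v in d["at"]],round(d["confidence"],2)) for d in optics.mark_of(nm,w)[:3]])
cv2.imwrite("pics/w2.png",np.hstack([w["frame"][:,:400],t["frame"][100:520,130:480][:, :350]][:1]))
E
```

```text
settled [ 2.63 -0.44 -2.79] 17.8
jiggled [ 2.31 -1.18 -3.4 ] 19.9
boiler_mid []
cab_mid []
frame_mid []
```

View pics/w2.png

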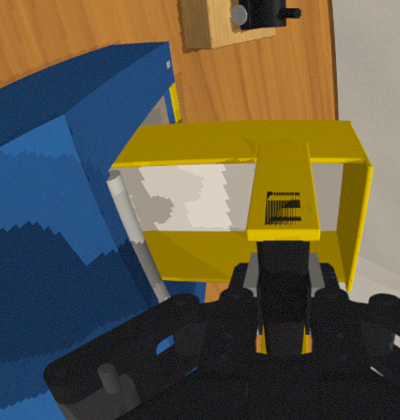

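The wrist view shows a bare white cup floor outside the port, from (150,195) to (350,190), with no casting visible. Next I draw the cup out along its axis while still tilted, then weigh and look again.

```bash
python3 - <<'E'
from plant import telemetry,ctrl,optics
from h import *
b=np.load("bin.npy")
def go(th,s,c,r):
    P,rv=port_tcp(b,np.radians(th),s,c,PHI,DY); ctrl.movel(list(P),list(rv),rate=r)
for s in(.04,.02,0,-.05):
    go(48,s,.012,.07); print(s,np.round(telemetry.read_state()["force"],1))
go(46,-.09,.012,.1)
ctrl.wait(.5); f=np.mean([(ctrl.wait(.05),telemetry.read_state()["force"])[1] for _ in range(6)],0); print(f.round(2),telemetry.read_state()["t"])
w=optics.camera("wrist"); sc=optics.camera("scene")
a=cv2.resize(sc["frame"][110:320,170:450],(560,420),interpolation=cv2.INTER_CUBIC)
cv2.imwrite("pics/out.png",cv2.resize(np.hstack([w["frame"][:,:400],a]),None,fx=.83,fy=.83,interpolation=cv2.INTER_AREA))
E
```

```text
0.04 [ 3.6 -0.3 -0.8]
0.02 [ 3.2 -0.7  0.7]
0 [ 1.8 -0.4 -1. ]
-0.05 [ 0.4 -0.3 -3.1]
[ 0.04 -0.05 -2.58] 23.875
```

View pics/out.png

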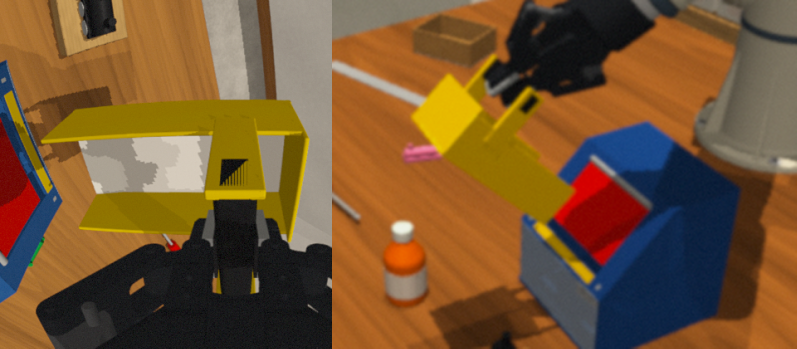

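The cup is empty: its floor is bare in the wrist view and it weighs about 2.6 N. The flap is flush and shut at (605,215). Next I return the cup to its original clear spot, set it down upright and release.

```bash
python3 - <<'E'
from plant import telemetry,ctrl,optics
from h import *
b=np.load("bin.npy"); g=np.load("g.npy")
P,rv=port_tcp(b,np.radians(20),-.1,.13,PHI,DY); ctrl.movel(list(P),list(rv),rate=.15)
for dz,r in((.24,.2),(.03,.15),(.004,.05)):
    P,rv=pick_tcp(g,-.2,dz); ctrl.movel(list(P),list(rv),rate=r)
f0=np.array(telemetry.read_state()["force"])
for dz in(.002,.001,0,-.001,-.002):
    P,rv=pick_tcp(g,-.2,dz); ctrl.movel(list(P),list(rv),rate=.02); f=telemetry.read_state()["force"]; print(dz,np.round(f,1))
    if f[2]-f0[2]>2.5: break
ctrl.set_gripper(.75); ctrl.wait(.2)
P,rv=pick_tcp(g,-.2,dz,.13); ctrl.movel(list(P),list(rv),rate=.12)
p=telemetry.read_state()["tcp_pos"]; ctrl.movel([p[0],p[1],.36],rate=.3)
ctrl.reach([.35,-.45,.36],list(rv)); ctrl.wait(.3)
t=optics.camera("top"); sc=optics.camera("scene"); print(telemetry.read_state()["t"],telemetry.read_state()["force"])
for nm in("glue_mid","loco_mid","driver_mid","cup_grip","cup_nose"): print(nm,[([int(v) for v in d["at"]],round(d["confidence"],2)) for d in optics.mark_of(nm,t)[:2]])
cv2.imwrite("pics/end.png",np.vstack([t["frame"][100:340,120:520],sc["frame"][120:420,130:530]]))
E
```

```text
0.002 [-0.3  0.  -2.3]
0.001 [-0.   0.3 -2.2]
0 [-0.5  0.6  2.2]
34.1583 [-0.23468505  0.0074488   0.26547706]
glue_mid [([172, 290], 0.71)]
loco_mid [([154, 181], 0.78)]
driver_mid [([202, 400], 0.71)]
cup_grip [([253, 358], 0.64)]
cup_nose [([314, 332], 0.71)]
```

View pics/end.png

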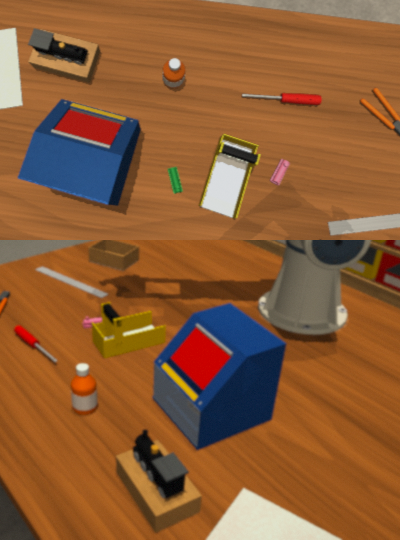

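The cup stands upright and empty at its old place, (230,175) in the top crop. The flap is shut at (90,127), the glue, loco and screwdriver have not moved, and no castings lie on the bench.

```bash
python3 -c "
from plant import ctrl
print(ctrl.job_done())"
```

```text
the job is handed in; nothing more can be done
None
```

The job is handed in at about 34 s: the three castings went through the flap into the bin (the cup came out empty and none lie on the bench), the flap is shut, the empty cup stands upright in its old place, and the glue bottle, model engine and screwdriver have not moved.

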